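# Slide the chopping board out over the end of the ledge

### The arm

A 7-joint arm with a two-finger parallel gripper is mounted at the origin on the work surface. World frame = base frame: x ahead of the robot, y to its left, z up, the work surface at z = 0. Lengths are in mm, angles in rad, forces in N, time in s.
With the tool pointing down it reaches from about 400 to 875 mm from the base axis. Payload 6.5 kg.
Tool frame: the origin (TCP) lies at the very end of the fingers, on their centre line; the grasp point (between the pads) lies 19 mm behind it; z points along the fingers, x is the direction in which the jaws open and shut, and the axes are right-handed (so a half turn about z gives the same grasp; the last joint's range is limited). The gripper opens to 85 mm and grips with 20 to 120 N. Pads are 22 mm wide; open, the fingers measure 114 mm over their backs; the gripper's body (76 mm by 85 mm) begins 54 mm behind the grasp point. The pads swing forward as they close: fully open they stand 13 mm farther back than shut.
Start: joints at [-1.348, 0.536, -0.004, 1.538, 0.003, 1.067, -0.071], TCP at [185.117, 623.075, 231.29] pointing down, gripper open.
Joint ranges: [-2.7, 2.7], [-0.37, 2.16], [-1.27, 1.26], [0.24, 2.4], [-1.31, 4.45], [0.19, 1.91], [-2.76, 2.76]. Speed limits (rad/s): [2.39, 2.39, 3.14, 3.14, 3.14, 3.14, 3.14].

### API

Orientations are given as a rotation vector (axis times angle).
In Python, from cell import robot, optics, ticket gives the robot as it stands.
- The arm moves only by the tool drive_tool, never from a script. Its argument "steps" is text: rows parted by semicolons, each of 7 numbers parted by spaces: the finger opening in m, from 0 to 0.0854, then the shift along the tool's x, y, z in m, then the turn, a rotation vector about the tool's x, y, z in degrees. In form: fingers tx ty tz rx ry rz; .... A call has 1 to 12 rows; each row shifts and turns the pose as measured when the row begins, along the tool's axes as they then stand; what a row does not reach is not made up. A row lasts 1/10 s, in which the tool goes at most 50 mm and 8.59 degrees, less where a joint would pass 70% of its speed; a pose out of reach is approached as far as the arm can. A call with a gripper value outside its range is refused whole. The fingers move at their own pace and stop on an object; the grip force is fixed at half the most. Time passes only in rows, so rows that do not move let the fingers close. It gives the time, the measured TCP pose, the force and the opening at its end, in the units of the state.
- robot.get_state(): the state, without advancing time (a new reading comes with each control period).
- optics.capture(name): name is "scene" or "top" or "wrist"; returns a dict with "pixels" (400x640x3 uint8, red, green, blue), "range_z" (400x640 float32, mm along the optical axis (not along the pixel's ray), 0 where there is no reading), "fx", "fy", "cx", "cy" (pixels), "camera_from_world" (4x4, takes a point from world to camera coordinates); the wrist camera has in their place "T_tool_cam" (4x4, takes a point from camera to tool coordinates, whose origin is the TCP and whose axes are the tool frame's). Camera axes: x right, y up, looking along -z (the intrinsics and any distortion apply to the point x, -y, -z); pixel columns grow to the right and rows downward; lengths in mm; the calibration is good to about 2 mm. A picture is of the moment at which its call begins: read the wrist's pose just before it.
- ticket.hand_in(): hands the job in, once; it reports no verdict.
The state is a dict: "t": time; "joints": joint angles; "joint_velocities": joint speeds; "joint_efforts": joint torques, N m; "position": TCP position; "tool_rot": TCP orientation; "wrist_force": force on the tool from outside, world axes, zero at the start; "wrist_torque": the same for the moment, N m; "gripper_width": opening from 0.0 (shut) to 1.0 (fully open).
Only numpy, scipy, OpenCV 4.12 (cv2) and the standard library are available. Lean on these libraries where they do the work, as an engineer would, in place of code of your own. Each camera call takes 0.05 s, during which the arm holds its last target. There are 200 camera calls.

### The job

On the low white serving ledge, push the rectangular wooden chopping board along the ledge with the fingertips, out over the end of the ledge nearest to it, until about a quarter of its length sticks out, so that the next helper can get hold of its edge. It must stay flat on the ledge and roughly square to it: slide it, do not pinch, lift or tip it. Leave the round board, the shaker and everything else where they are, and finish with the hand clear.

Things in the scene. Friction and masses are not known exactly. Their poses are not given: they have to be found in the camera images.
- ledge: the serving ledge, fixed: a low white bench 600 mm long (its y) and 200 mm deep (its x), with a flat top 60 to 90 mm above the table (it varies), open underneath. Origin 60 mm below the centre of the top surface; x points away from the robot, y along the length (to the robot's left), z up. The ends of the top are at y = +300 and -300 mm. Along the far long side (x from 100 to 110 mm) runs a lip that rises 15 mm above the top; both ends and the near side are open
- board: the rectangular dark wooden chopping board to be pushed: 160 mm long (its y, along the ledge), 120 mm wide (its x), 9 mm thick, about 0.13 kg, lying loose on the ledge top on one side of the middle (left or right varies), wholly on the ledge. It slides with ordinary wood friction, under 2 N. Origin at the centre of its underside, axes about parallel to the ledge's. It would tip off if half of its length stuck out
- round_board: a round board of the same dark wood, 132 mm across, 9 mm thick, loose on the other half of the ledge; to be left alone. Origin at its underside centre
- shaker: small steel shaker, 36 mm across, 64 mm high, loose on the ledge top near its middle, towards the far lip; to be left alone. Origin at its underside centre
- plate: round white ceramic plate, 150 mm across, 18 mm high, standing beyond the ledge; origin at its underside centre; to be left alone
- grater: upright six-sided steel grater, about 105 mm across, 228 mm high, standing beyond the ledge; origin at its underside centre; to be left alone
- mug: white mug, 80 mm across, 90 mm high, off the right end of the ledge; origin at its underside centre; to be left alone
- bowl: steel bowl, 150 mm across, 55 mm high, off the left end of the ledge; origin at its underside centre; to be left alone
- jar: closed glass jar, 72 mm across, 110 mm high, beyond the ledge; origin at its underside centre; to be left alone
- spoon: spoon with a wooden handle, about 200 mm long, lying on the table off the right end of the ledge; origin under it; to be left alone
There are look-alikes about, which are no part of the job. What is shaped like the board but pink or turquoise is not meant.

How it is judged (in metres and radians):
At the end, for the whole second after the job is handed in: the rectangular board lies flat and still on the ledge top, square to the ledge within 0.2 rad and within 50 mm of its centre line, its outer end 24 to 56 mm (about a quarter of 160 mm) beyond one end of the ledge; the round board and the shaker are where they were, within 20 mm ((y of board in the frame of ledge between 0.244 and 0.276 m or y of board in the frame of ledge between -0.276 and -0.244 m) and x of board in the frame of ledge between -0.05 and 0.05 m and z of board in the frame of ledge between 0.055 and 0.064 m and angle between board's own z axis and vertical below 0.06 rad and angle between the y axis of board and the y axis of ledge, either way round below 0.2 rad and linear speed of board below 0.02 m/s and distance of each of round_board, shaker from where it was at the start of the episode below 0.02 m); the robot touches nothing.
It fails at once if the rectangular board is lifted more than 8 mm off the ledge (z of board in the frame of ledge above 0.068 m).
It fails at once if the rectangular board is tipped by more than 0.15 rad (angle between board's own z axis and vertical above 0.15 rad).
It fails at once if the rectangular board falls off the ledge (z of board in the frame of ledge below 0.04 m).
It fails at once if the round board, the shaker or another bystander is moved more than 20 mm (distance of any of plate, grater, mug, bowl, jar, spoon, round_board, shaker from where it was at the start of the episode above 0.02 m).
It also fails if it takes over 34 s, if anything falls off the work surface, if the arm or the gripper's body presses on something with over 40 N, if the wrist force passes 120 N, or if a joint passes its speed limit or range.

## Working session

There is one attempt and no reset: what is moved stays moved. The work goes in short steps, Python scripts to look and compute and a tool call to move; the robot and the scene stay as the last step left them, time stands still between calls to the robot, and variables do not carry over. Pictures are saved under pics/ and viewed, about 8 in all and at most 12, crops included, and the job is handed in when it is done.

Besides the shell and the picture viewer there is one more tool, called as a command line: name --argument value ..., lists and objects as JSON in quotes. drive_tool: Moves the arm, as the interface text tells. Its arguments: {"type":"object","properties":{"steps":{"type":"string"}},"required":["steps"]}

```bash
mkdir -p pics
cat > h.py <<'E'
import numpy as np,cv2
from cell import robot,optics,ticket
def cap(n,save=None):
    c=optics.capture(n)
    if save: cv2.imwrite('pics/'+save,c['pixels'][:,:,::-1])
    return c
def world(c):
    z=c['range_z'];v,u=np.mgrid[:z.shape[0],:z.shape[1]]
    P=np.stack([(u-c['cx'])/c['fx']*z,-(v-c['cy'])/c['fy']*z,-z,np.ones_like(z)],-1)
    return (P@np.linalg.inv(c['camera_from_world']).T)[...,:3]
E
python3 - <<'E'
from h import *
s=robot.get_state();print(s['t'],s['position'],s['tool_rot'],s['wrist_force'])
c=cap('top','top.png');W=world(c);np.savez('top.npz',W=W,p=c['pixels'])
print([k for k in c], c['camera_from_world'].round(2).tolist())
E
```

```text
0.0 [184.94070379 622.48522089 230.42212779] [ 2.51706622e+00  1.87806707e+00 -2.05865398e-03] [0.00853282 0.21870582 0.15686227]
['pixels', 'range_z', 'fx', 'fy', 'cx', 'cy', 'camera_from_world'] [[0.02, -1.0, -0.01, 13.93], [1.0, 0.02, 0.05, -503.63], [-0.05, -0.01, 1.0, -1830.91], [0.0, 0.0, 0.0, 1.0]]
```

View pics/top.png

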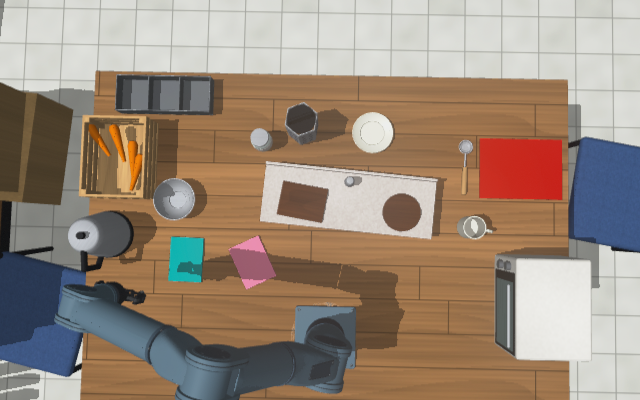

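The picture shows the board at about (302,202) on the left (+y) half of the ledge. The ledge corners are about (266,162), (437,180), (432,239) and (261,221). The shaker is at (350,181) and the round board at (402,212).

```bash
cat > m.py <<'E'
from h import *
def meas(W,p):
    hsv=cv2.cvtColor(p,cv2.COLOR_RGB2HSV);z=W[...,2]
    roi=np.zeros(z.shape,bool);roi[150:245,235:450]=1
    dark=roi&(p.max(2)<120)&(z>50)&(z<130)
    white=roi&(hsv[...,1]<45)&(hsv[...,2]>150)&(z>45)&(z<130)
    zt=np.median(z[white])
    top=(roi&(abs(z-zt)<14)&(white|dark)).astype(np.uint8)
    top=cv2.morphologyEx(top,cv2.MORPH_CLOSE,np.ones((5,5)))
    def rect(m,k):
        n,l,s,_=cv2.connectedComponentsWithStats(m.astype(np.uint8))
        out=[]
        for i in sorted(range(1,n),key=lambda i:-s[i,4])[:k]:
            q=W[l==i][:,:2].astype(np.float32);r=cv2.minAreaRect(q);out.append((s[i,4],q.mean(0).round(1),np.round(r[0],1),np.round(r[1],1),round(r[2],1),cv2.boxPoints(r).round(1).tolist(),round(float(np.median(z[l==i])),1)))
        return out
    print('ztop',zt)
    for r in rect(top,1):print('ledge',r)
    for r in rect(dark,2):print('dark',r)
    h=roi&(z>zt+45)&(z<zt+100);print('shaker',[np.round(r[2:4],1).tolist() for r in rect(h,2)])
if __name__=='__main__':
    d=np.load('top.npz');meas(d['W'],d['p'])
    W=d['W']
    for n,(u,v) in dict(bowl=(174,199),pink=(252,262),jar=(261,140),turq=(187,259)).items():print(n,W[v,u].round())
E
python3 m.py
```

```text
ztop 81.89033327491688
ledge (np.int32(10216), array([487.2, -68.7], dtype=float32), array([488.8, -67.7]), array([599.8, 210.2]), 85.2, [[359.20001220703125, -357.8999938964844], [568.5999755859375, -375.29998779296875], [618.2999877929688, 222.5], [408.8999938964844, 239.89999389648438]], 83.9)
dark (np.int32(1506), array([478.2,  89.7], dtype=float32), array([478.6,  90.2]), array([158.8, 116.5]), 81.0, [[408.6000061035156, 20.899999618530273], [523.5999755859375, 2.5999999046325684], [548.5999755859375, 159.5], [433.5, 177.8000030517578]], 90.6)
dark (np.int32(1085), array([ 448.7, -253.2], dtype=float32), array([ 449. , -253.6]), array([124.9, 129.6]), 0.6, [[385.8999938964844, -189.39999389648438], [387.20001220703125, -318.8999938964844], [512.0, -317.70001220703125], [510.79998779296875, -188.1999969482422]], 90.7)
shaker [[[551.5, -69.1], [28.3, 27.8]]]
bowl [480. 563.   3.]
pink [259. 270.  14.]
jar [686. 237. 111.]
turq [264. 507.   7.]
```

The ledge is yawed about -4.8° and its top is at about 82 mm. In the ledge frame the board is at (-18, 156.5) with about -4° relative yaw, so it needs about +103 mm of push toward +y. I'll push with the two fingers opened along the ledge's x. The first move swings the arm at its present height.

drive_tool --steps "0.05 -0.011 0.044 0 0 0 5; 0.05 -0.011 0.044 0 0 0 5; 0.05 -0.011 0.044 0 0 0 5; 0.05 -0.011 0.044 0 0 0 5; 0.05 -0.011 0.044 0 0 0 5; 0.05 -0.011 0.044 0 0 0 5; 0.05 -0.011 0.044 0 0 0 5; 0.05 -0.011 0.044 0 0 0 5; 0.05 -0.011 0.044 0 0 0 5; 0.05 -0.011 0.044 0 0 0 5; 0.05 -0.011 0.044 0 0 0 5; 0.05 -0.011 0.044 0 0 0 5"

```text
t: 1.25
position: [456.9, 166.5, 224.2]
tool_rot: [3.12, 0.322, -0.013]
wrist_force: [1.6, -0.4, 0.1]
gripper_width: 0.58
```

drive_tool --steps "0.05 0 0.04 0 0 0 4; 0.05 0 0.04 0 0 0 4; 0.05 0 0.04 0 0 0 4; 0.05 0 0.04 0 0 0 4; 0.05 0 0.02 0 0 0 1; 0.05 0 0 0 0 0 0"

```text
t: 1.85
position: [467.3, -27.3, 224.1]
tool_rot: [3.127, -0.183, -0.017]
wrist_force: [0.2, -0.3, -0.3]
gripper_width: 0.588
```

```bash
cat > st.py <<'E'
from h import *
from scipy.spatial.transform import Rotation as R
s=robot.get_state();p=s['position'];M=R.from_rotvec(s['tool_rot']).as_matrix()
a=np.deg2rad(-4.76);ex=np.array([np.cos(a),np.sin(a)]);ey=np.array([-ex[1],ex[0]]);d=p[:2]-[483.8,-67.3]
print(s['t'],'pos',p.round(1),'ledge xy',(d@ex).round(1),(d@ey).round(1),'xang',np.rad2deg(np.arctan2(M[1,0],M[0,0])).round(1),'z',M[:,2].round(3),'F',np.round(s['wrist_force'],1),s['gripper_width'])
E
python3 st.py
```

```text
1.85 pos [467.3 -27.3 224.1] ledge xy -19.7 38.5 xang -6.7 z [-0.011 -0.008 -1.   ] F [ 0.2 -0.3 -0.3] 0.5880246948288428
```

drive_tool --steps "0.05 0 -0.006 0.03 0 0 -2; 0.05 0 0 0.04 0 0 0; 0.05 0 0 0.04 0 0 0; 0.05 0 0 0.02 0 0 0; 0.05 0 0 0 0 0 0"

```text
t: 2.35
position: [468.2, -17.2, 89.9]
tool_rot: [3.134, -0.118, -0.013]
wrist_force: [-0.6, -0.7, 0.7]
gripper_width: 0.586
```

```bash
python3 st.py
python3 - <<'E'
from h import *
cap('wrist','w1.png')
E
```

```text
2.35 pos [468.2 -17.2  89.9] ledge xy -19.7 48.6 xang -4.3 z [-0.009 -0.005 -1.   ] F [-0.6 -0.7  0.7] 0.5863560319726284
```

View pics/w1.png

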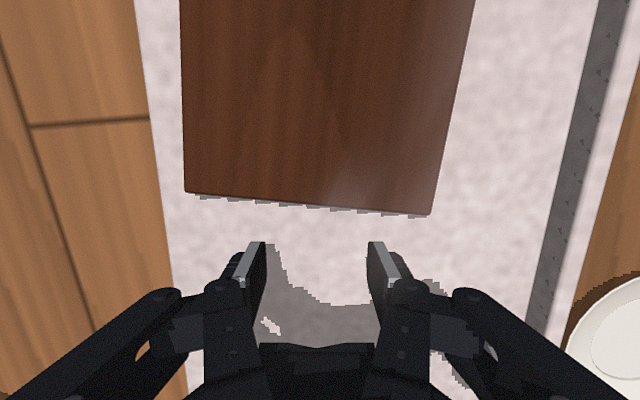

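The wrist view shows the board's near end from (187,190) to (430,213), with the open fingertips at (255,245) and (380,245), centred on it and just short of it. Next I feel for the ledge top.

drive_tool --steps "0.05 0 0 0.003 0 0 0; 0.05 0 0 0.003 0 0 0; 0.05 0 0 0.002 0 0 0; 0.05 0 0 0 0 0 0"

```text
t: 2.8
position: [471.7, -15.7, 85.9]
tool_rot: [3.136, -0.115, -0.002]
wrist_force: [-0.1, 0.2, 0.8]
gripper_width: 0.581
```

drive_tool --steps "0.05 0 0 0.003 0 0 0; 0.05 0 0 0.003 0 0 0; 0.05 0 0 0.002 0 0 0; 0.05 0 0 0 0 0 0"

```text
t: 3.2
position: [472.7, -15.6, 78.7]
tool_rot: [3.137, -0.115, 0.002]
wrist_force: [-1.5, 0.1, 6.2]
gripper_width: 0.581
```

Contact was felt (6 N at z 78.7). I'll rise about 3 mm and push along the ledge.

drive_tool --steps "0.05 0 0 -0.004 0 0 0; 0.05 0 0 0 0 0 0; 0.05 0 -0.008 0 0 0 0; 0.05 0 -0.008 0 0 0 0; 0.05 0 -0.008 0 0 0 0; 0.05 0 -0.008 0 0 0 0; 0.05 0 0 0 0 0 0"

```text
t: 3.9
position: [475.5, 19.4, 82.5]
tool_rot: [3.137, -0.115, 0.002]
wrist_force: [-0.7, -0.2, 0.5]
gripper_width: 0.582
```

```bash
python3 st.py
```

```text
3.9 pos [475.5  19.4  82.5] ledge xy -15.5 85.7 xang -4.2 z [ 0.001 -0.002 -1.   ] F [-0.7 -0.2  0.5] 0.5823517277419424
```

drive_tool --steps "0.05 0 -0.008 0 0 0 0; 0.05 0 -0.008 0 0 0 0; 0.05 0 -0.008 0 0 0 0; 0.05 0 -0.008 0 0 0 0; 0.05 0 -0.008 0 0 0 0; 0.05 0 -0.008 0 0 0 0; 0.05 0 0 0 0 0 0"

```text
t: 4.6
position: [479.0, 71.8, 82.3]
tool_rot: [3.137, -0.114, 0.002]
wrist_force: [0.1, 0.1, -0.3]
gripper_width: 0.588
```

```bash
python3 st.py
python3 - <<'E'
from h import *
cap('wrist','w2.png');c=cap('top','top2.png');from m import meas;meas(world(c),c['pixels'])
E
```

```text
4.6 pos [479.   71.8  82.3] ledge xy -16.3 138.2 xang -4.2 z [ 0.001 -0.003 -1.   ] F [ 0.1  0.1 -0.3] 0.5878453242728198
ztop 82.21502928980794
ledge (np.int32(5541), array([508.2, -92.3], dtype=float32), array([489.3, -61.7]), array([614. , 209.9]), 85.2, [[359.20001220703125, -359.0], [568.4000244140625, -376.3999938964844], [619.2999877929688, 235.5], [410.1000061035156, 252.89999389648438]], 85.6)
dark (np.int32(1126), array([ 447.7, -252. ], dtype=float32), array([ 447.3, -253.1]), array([127.5, 130.5]), 26.9, [[361.0, -223.8000030517578], [420.1000061035156, -340.20001220703125], [533.7000122070312, -282.3999938964844], [474.6000061035156, -166.0]], 90.3)
dark (np.int32(860), array([478.8, 199.8], dtype=float32), array([478.3, 200.1]), array([ 94.4, 117.1]), 84.4, [[415.3999938964844, 158.8000030517578], [531.9000244140625, 147.39999389648438], [541.2000122070312, 241.3000030517578], [424.6000061035156, 252.8000030517578]], 90.7)
shaker [[[551.2, -68.9], [26.5, 29.0]], [[545.1, 79.0], [0.0, 0.0]]]
```

View pics/w2.png

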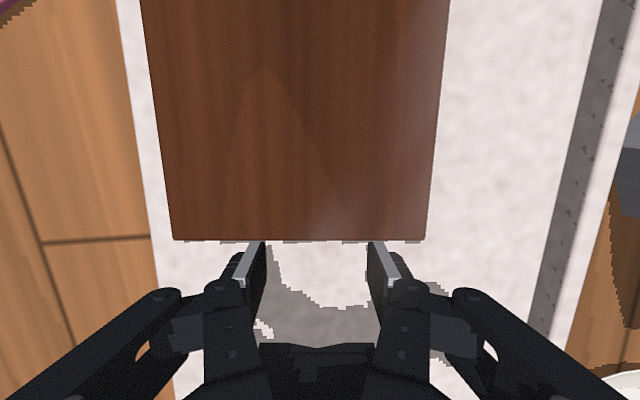

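View pics/top2.png

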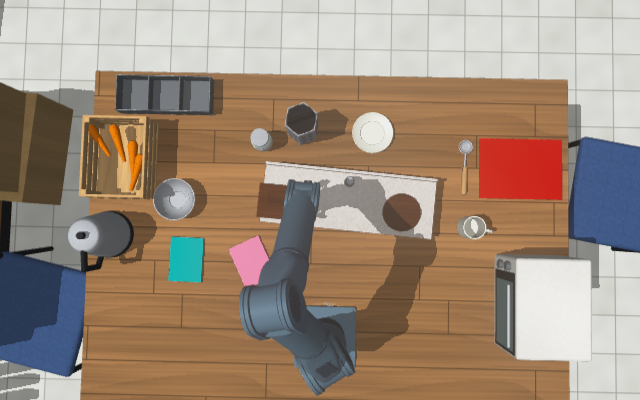

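The wrist view shows the board square and against the tips, with its edge at row 240. The top view gives the outer end at ledge y of about 313 (13 mm over), and the shaker and round board have not moved. About 27 mm more is needed.

drive_tool --steps "0.05 0 -0.006 0 0 0 0; 0.05 0 -0.006 0 0 0 0; 0.05 0 -0.006 0 0 0 0; 0.05 0 -0.004 0 0 0 0; 0.05 0 -0.002 0 0 0 0; 0.05 0 0 0 0 0 0"

```text
t: 5.3
position: [480.7, 95.3, 82.2]
tool_rot: [3.135, -0.118, 0.001]
wrist_force: [-0.2, 0.2, -0.5]
gripper_width: 0.586
```

```bash
python3 st.py
python3 - <<'E'
from h import *
c=cap('top','top3.png');from m import meas;meas(world(c),c['pixels'])
E
```

```text
5.3 pos [480.7  95.3  82.2] ledge xy -16.5 161.8 xang -4.3 z [ 0.001 -0.004 -1.   ] F [-0.2  0.2 -0.5] 0.5858087491853357
ztop 82.19716562426038
ledge (np.int32(5502), array([507.6, -99.1], dtype=float32), array([490.2, -50.8]), array([635.7, 209.9]), 85.2, [[359.20001220703125, -358.8999938964844], [568.2999877929688, -376.29998779296875], [621.0999755859375, 257.20001220703125], [412.0, 274.6000061035156]], 85.5)
dark (np.int32(1115), array([ 447.7, -252.1], dtype=float32), array([ 447.7, -252.8]), array([126.7, 130.6]), 32.9, [[359.1000061035156, -232.39999389648438], [430.0, -342.0], [536.4000244140625, -273.29998779296875], [465.5, -163.60000610351562]], 90.3)
dark (np.int32(792), array([480.8, 226.5], dtype=float32), array([480.3, 226.5]), array([ 83.9, 117.3]), 84.8, [[418.1000061035156, 190.0], [534.9000244140625, 179.5], [542.5, 263.0], [425.70001220703125, 273.5]], 90.7)
shaker [[[551.4, -69.1], [26.5, 28.9]], [[548.0, 105.6], [0.0, 0.0]]]
```

The overhang is now about 34 mm. One small nudge of about 5 mm, then I back off and lift clear.

drive_tool --steps "0.05 0 -0.004 0 0 0 0; 0.05 0 -0.002 0 0 0 0; 0.05 0 0 0 0 0 0; 0.05 0 0.012 0 0 0 0; 0.05 0 0.012 0 0 0 0; 0.05 0 0 -0.02 0 0 0; 0.05 0 0 -0.04 0 0 0; 0.05 0 0 -0.04 0 0 0; 0.05 -0.01 0.04 -0.03 0 0 0; 0.05 -0.01 0.04 0 0 0 0; 0.05 -0.01 0.04 0 0 0 0; 0.05 -0.01 0.04 0 0 0 0"

```text
t: 6.55
position: [426.4, -85.8, 216.4]
tool_rot: [3.136, -0.115, 0.004]
wrist_force: [0.9, -0.4, -0.1]
gripper_width: 0.586
```

drive_tool --steps "0.05 0 0.04 -0.02 0 0 0; 0.05 0 0.04 -0.02 0 0 0; 0.05 0 0 0 0 0 0; 0.05 0 0 0 0 0 0"

```text
t: 6.95
position: [413.3, -177.6, 258.1]
tool_rot: [3.135, -0.139, 0.004]
wrist_force: [-1.2, -0.6, 0.5]
gripper_width: 0.582
```

```bash
python3 st.py
python3 - <<'E'
from h import *
c=cap('top','top4.png');from m import meas;meas(world(c),c['pixels'])
E
```

```text
6.95 pos [ 413.3 -177.6  258.1] ledge xy -61.1 -115.8 xang -5.1 z [ 0.002 -0.004 -1.   ] F [-1.2 -0.6  0.5] 0.5818516722154145
ztop 81.91990486206464
ledge (np.int32(8789), array([499.9, -11.8], dtype=float32), array([490.5, -47.3]), array([641. , 210.2]), 85.2, [[359.1000061035156, -358.0], [568.5999755859375, -375.5], [622.0, 263.29998779296875], [412.5, 280.79998779296875]], 83.4)
dark (np.int32(1526), array([478.1, 193.9], dtype=float32), array([478.1, 194.9]), array([160.1, 117.5]), 85.4, [[413.20001220703125, 119.80000305175781], [530.2000122070312, 110.4000015258789], [543.0999755859375, 269.8999938964844], [426.0, 279.29998779296875]], 90.3)
dark (np.int32(253), array([ 486.9, -274.6], dtype=float32), array([ 488.6, -275.7]), array([107.4,  37.3]), 65.2, [[449.20001220703125, -316.6000061035156], [483.0, -332.29998779296875], [528.0999755859375, -234.8000030517578], [494.20001220703125, -219.10000610351562]], 90.0)
shaker [[[551.4, -69.2], [26.5, 29.1]]]
```

View pics/top4.png

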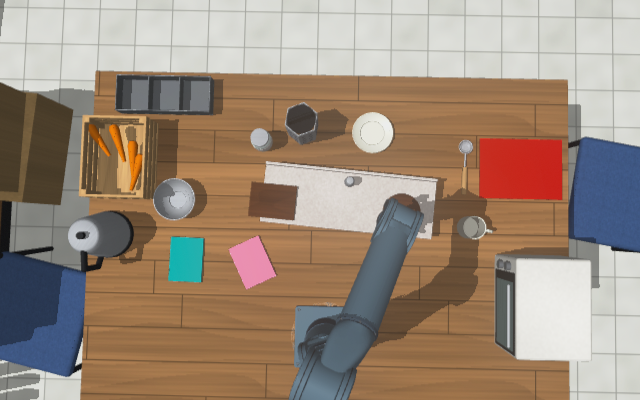

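The board sits at ledge (-27, 261), so about 41 mm sticks out. It is square to within 0.2°, with its top still at 90.3 mm. The shaker is unmoved, the bystanders look unchanged and the hand is clear at z 258.

```bash
python3 -c "
from cell import ticket
print(ticket.hand_in())"
```

```text
the job is handed in; nothing more can be done
None
```

I pushed the rectangular board along the ledge with the two spread fingertips, out over the left (+y) end, then backed off, lifted clear and handed the job in at about 7 s of the 34 s. No verdict was reported.

What the last top-camera check showed:
- **Board position:** its centre is at ledge y of about 261 mm (the window is 244 to 276), so about 41 mm sticks out. Its x is about -27 mm (limit ±50).
- **Board attitude:** it is square to the ledge within about 0.01 rad and its top is still at about 90 mm, so it lies flat.
- **Shaker:** it moved less than 1 mm.
- **Round board:** the arm partly hid it in the last picture. One picture earlier it was within about 1–2 mm of its start, and the hand only passed high above it after that.
- **Other things:** they look unchanged in the picture; I did not measure them.
- **Hand:** it ended clear at z of about 258 mm.

No check failed. The camera calibration is only good to about 2 mm.

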